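# Close up the gauge chest

## Robot

A 6-joint arm with a two-finger parallel gripper is mounted at the origin on the work surface. World frame = base frame: x ahead of the robot, y to its left, z up, the work surface at z = 0. Lengths are in mm, angles in rad, forces in N, time in s.
With the tool pointing down it reaches from about 300 to 825 mm from the base axis. Payload 5.4 kg.
Tool frame: the origin (TCP) lies midway between the tips of the shut fingers; the grasp point (between the pads) lies 19 mm behind it; z points along the fingers, y is the direction in which the jaws open and shut (so a half turn about z gives the same grasp; the last joint's range is limited). The gripper opens to 92 mm and grips with 3 to 60 N. Pads are 20 mm wide; open, the fingers measure 128 mm over their backs; the gripper's body (75 mm by 189 mm) begins 69 mm behind the grasp point.
Start: joints at [-1.409, 0.158, 1.597, -0, 1.386, -0.21], TCP at [208.869, -535.705, 214.601] pointing down, gripper open.
Joint ranges: [-2.91, 2.91], [-0.94, 2.29], [0.18, 2.7], [-1.29, 4.43], [0.17, 2.64], [-3, 3]. Speed limits (rad/s): [2.57, 2.57, 3.14, 3.14, 3.14, 3.14].

## Interface

Orientations are given as [roll, pitch, yaw] about the fixed x, y, z axes, in that order (R = Rz(yaw) Ry(pitch) Rx(roll)).
In Python, from workcell import * gives the robot as it stands. The module is installed in compiled form; this text tells all that it offers.
- The arm moves only by the shell command python3 -m jog 'ROWS'. ROWS is JSON, one flat list of numbers, 7 for each row, row after row: the shift along the tool's x, y, z as a fraction of full scale, then the turn, a rotation vector about the tool's x, y, z as a fraction of full scale, then the gripper's target within -1 to 1 (fully open at 1, half-way at 0, shut at -1). In form: [dx, dy, dz, ax, ay, az, gripper, dx, dy, dz, ax, ay, az, gripper, ...]. A call has 1 to 8 rows; each row is the pose to reach, as a shift and turn from the pose commanded when the call began, along the tool's axes at that moment; what a row does not reach only later rows make up. Full scale, the value 1, is 250 mm for a shift and pi/2 rad for a turn. A row lasts 1/10 s, in which the tool goes at most 50 mm and 8.59 degrees, less where a joint would pass 70% of its speed; a pose out of reach is approached as far as the arm can. A call with a number of a shift or a turn outside -1 to 1 is refused whole. A call with a gripper value outside its range is refused whole. The fingers move at their own pace and stop on an object; the grip force is fixed at half the most. Time passes only in rows, so rows that repeat a pose let the fingers close. It gives the time, the measured TCP pose, the force and the opening at its end, in the units of the state.
- sense(): the state, without advancing time (a new reading comes with each control period).
- grab_frame(name): name is "side" or "top"; returns a dict with "img" (384x512x3 uint8, red, green, blue), "range_z" (384x512 float32, mm along the optical axis (not along the pixel's ray), 0 where there is no reading), "vfov" (degrees; the focal length in pixels is half the picture's height over the tangent of half this angle, whatever the lens; pixels are square), "cx", "cy" (the principal point, pixels), "D" ([k1, k2, p1, p2, k3] as OpenCV has them; the pictures are not rectified), "R" (3x3) and "t" (3): a world point X has camera coordinates R X + t. Camera axes: x right, y down, z forward; pixel columns grow to the right and rows downward; lengths in mm; the calibration is good to about 2 mm. A picture is of the moment at which its call begins.
- close_job(): hands the job in, once; it reports no verdict.
The state is a dict: "time": time; "joints": joint angles; "qd": joint speeds; "effort": joint torques, N m; "tcp_pos": TCP position; "eef_rot": TCP orientation; "ft_force": force on the tool from outside, world axes, zero at the start; "torque": the same for the moment, N m; "grip_width": finger opening in mm.
Only numpy, scipy, OpenCV 4.12 (cv2) and the standard library are available. Lean on these libraries where they do the work, as an engineer would, in place of code of your own. Each camera call takes 0.05 s, during which the arm holds its last target. There are 200 camera calls.

## Task

Close up the small red gauge chest on the inspection bench without grasping anything: with the fingertips, push both light-grey drawers fully home, and only then press the lid down until it is fully shut. Ease them shut without slamming, and leave the gauges, tools and other things where they are.

Things in the scene. Friction and masses are not known exactly. Their poses are not given: they have to be found in the camera images.
- chest: Fixed red steel gauge chest, 170 mm deep (x), 260 mm wide (y), 90 mm high to the rim of its shallow top tray. It stands on the bench, either left or right of the granite plate. Origin: centre of its underside. Its -x axis points out of the front, where the drawers come out towards the robot; +y is its left side as the robot sees it. Two drawers lie side by side in the lower 60 mm. The tray (25 mm deep, holding gauge blocks no higher than the rim) is above them, under the lid.
- drawer_left (a joint): How far the drawer on the chest's +y side is pulled out, in m: 0 fully home, up to 0.09. It slides along the chest's x axis with about 1.5 N of friction plus a little damping, stays where it is left, and meets a hard stop at 0.
- drawer_right (a joint): The same for the drawer on the chest's -y side.
- drawer_left_front (a point): A point on the outer face of the left drawer's light-grey front, in the middle of its width, 46 mm above the bench. It moves with the drawer. The front is flat, 124 mm wide, and spans heights 8 to 60 mm. A ledge 10 mm deep sticks out along its foot (heights 9 to 14 mm). When the drawer is home this point is at chest x = -0.095, y = +0.065 m (the fronts stand 10 mm proud of the carcass).
- drawer_right_front (a point): The same for the right drawer, at chest x = -0.095, y = -0.065 m when home.
- lid (a joint): Opening angle of the lid in rad: 0 shut flat on the rim, about 0.85 to 1.15 at the start, 1.5 at most. Friction in the hinge keeps it at any angle; pressing it down takes some 2 to 5 N near its free edge.
- lid_edge (a point): Middle of the lid's free (front) edge, on its outer face, 176 mm from the hinge line; 96 mm above the bench when shut. The lid is a flat red plate, 178 mm by 264 mm wide, 6 mm thick, with a green lining; a thin steel thumb tab, 50 mm wide, sticks out 12 mm further in the middle of the edge.
- lid_hinge (a point): Middle of the hinge line, which runs along the chest's y axis at the top of its back: chest x = +0.085, z = 0.090 m. The lid turns about it: its plate runs from here towards the chest's front when shut, and its free edge rises as it opens.
- plate: Fixed granite surface plate, 180 x 180 x 45 mm, with a dial comparator on a post, 210 mm tall in all, at its back half. Origin: centre of its underside.
- ring_gauge: Brass ring gauge, 34 mm across, 16 mm tall, 18 mm hole, lying loose in the chest's top tray. Origin: centre of its underside.
- setting_pin: Brass setting pin, a plain cylinder 24 mm across and 55 mm tall, standing loose on the bench in front of the chest, near the middle between the two drawers. Origin: centre of its underside.
- v_block: Dark steel V-block, 50 x 45 x 36 mm, loose on the granite plate. Origin: centre of its underside.
- plug_gauge: Steel plug gauge, 26 mm across, 90 mm tall, standing loose on the granite plate. Origin: centre of its underside.
- screwdriver: Screwdriver lying loose on the bench to the left of everything else. Origin: about the middle of its underside.
- oil_bottle: White plastic bottle with red cap, 48 mm across, 120 mm tall, standing on the bench to the robot's left. Origin: centre of its underside.
- cup: Green metal cup, 70 mm across, 85 mm tall, standing on the bench to the robot's right. Origin: centre of its underside.

How it is judged:
By the outcome, as a careful person would: the job done as asked, in the order asked, and still so for the second after the job is handed in, with the robot touching nothing.
It also fails if it takes over 61 s, if anything falls off the work surface, if the arm or the gripper's body presses on something with over 40 N, if the wrist force passes 120 N, or if a joint passes its speed limit or range.

## Working session

There is one attempt and no reset: what is moved stays moved. The work goes in short steps, Python scripts to look and compute and a shell command to move; the robot and the scene stay as the last step left them, time stands still between calls to the robot, and variables do not carry over. Pictures are saved under pics/ and viewed, about 8 in all and at most 12, crops included, and the job is handed in when it is done.

```bash
mkdir -p pics
cat > h.py <<'E'
from workcell import *
import numpy as np, cv2
def cam(n):
    f=grab_frame(n); h,w=f["img"].shape[:2]
    fl=h/2/np.tan(np.radians(f["vfov"])/2)
    f["K"]=np.array([[fl,0,f["cx"]],[0,fl,f["cy"]],[0,0,1.]]); f["D"]=np.array(f["D"],float); f["R"]=np.array(f["R"]); f["t"]=np.array(f["t"]).ravel()
    return f
def cloud(f):
    h,w=f["img"].shape[:2]
    u,v=np.meshgrid(np.arange(w),np.arange(h))
    p=cv2.undistortPoints(np.stack([u,v],-1).reshape(-1,1,2).astype(np.float32),f["K"],f["D"]).reshape(h,w,2)
    z=f["range_z"][...,None]
    P=np.concatenate([p*z,z],-1)
    W=(P-f["t"])@f["R"]
    W[f["range_z"]==0]=np.nan
    return W
def save(f,n): cv2.imwrite("pics/"+n,cv2.cvtColor(f["img"],cv2.COLOR_RGB2BGR))
E
python3 - <<'E'
from h import *
for n in("side","top"):
    f=cam(n); save(f,n+"0.png"); np.savez(n+"0.npz",img=f["img"],W=cloud(f)); print(n,-f["R"].T@f["t"],f["R"][2])
s=sense(); print(s["tcp_pos"],s["eef_rot"],s["time"],s["ft_force"],s["grip_width"])
E
```

```text
side [153.04248991 824.4148132  816.75202668] [ 0.323402   -0.72612172 -0.60676058]
top [ 465.44282868  -19.26533606 1361.46670125] [ 0.07103719  0.02487928 -0.99716335]
[ 208.78833335 -535.15908421  213.72717197] [-3.13994129e+00 -3.59120535e-04  3.71780053e-01] 0.1 [-0.25292633  0.72208927  0.19099618] 92.22854312917264
```

View pics/side0.png

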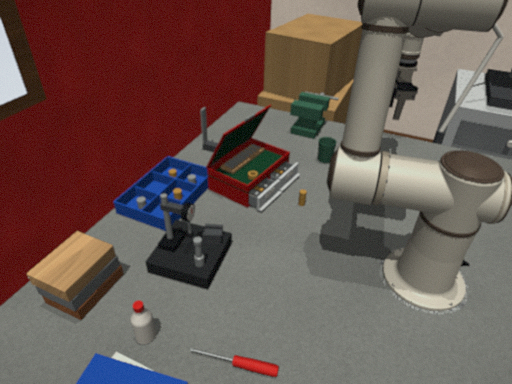

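View pics/top0.png

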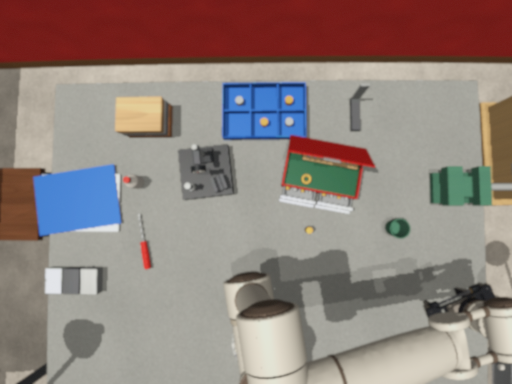

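The side view shows the red chest at about (250,170) with its lid up, both drawers out and the pin at (302,197). In the top view the chest is at (325,175), the drawers at (283–352, 190–212), the pin at (310,230) and the cup at (398,228). Next I'll measure these.

Run:
```python
from h import *
d=np.load("top0.npz"); W=d["W"]; I=d["img"].astype(int)
def at(r,c): return W[r,c].round(0)
print("bench",at(240,200),"pin",W[229:232,308:312].reshape(-1,3).round(0)[::3],"cup",at(228,398))
sl=(slice(125,240),slice(265,390))
hsv=cv2.cvtColor(d["img"],cv2.COLOR_RGB2HSV).astype(int)
red=((hsv[...,0]<8)|(hsv[...,0]>172))&(hsv[...,1]>150)&(hsv[...,2]>60)
m=np.zeros_like(red);m[sl]=1
# rim points: red with z 80..100
r=red&m.astype(bool)&(W[...,2]>70)&(W[...,2]<102)
rr,cc=np.where(r)
rim=cv2.minAreaRect(W[r][:,:2].astype(np.float32)); print("rim",r.sum(),rim)
lid=red&m.astype(bool)&(W[...,2]>115); L=W[lid]
print("lid",lid.sum(),L.min(0),L.max(0))
g=(hsv[...,1]<50)&(I.sum(2)>480)&m.astype(bool)
P=W[g]; print("grey",g.sum(),P.min(0),P.max(0)); 
for n in("top","side"):
    d=np.load(n+"0.npz");W=d["W"];hsv=cv2.cvtColor(d["img"],cv2.COLOR_RGB2HSV).astype(int)
    mx=(W[...,0]>400)&(W[...,0]<720)&(W[...,1]>-300)&(W[...,1]<50)
    y=mx&(hsv[...,0]>12)&(hsv[...,0]<28)&(hsv[...,1]>110)&(W[...,2]>10)&(W[...,0]<520)
    print(n,"pin",y.sum(),W[y].mean(0).round(1),W[y].min(0).round(),W[y].max(0).round())
    np.set_printoptions(suppress=True)
    gg=mx&(hsv[...,1]<60)&(hsv[...,2]>150)&(W[...,2]>5)
    print(n,"grey",gg.sum(),W[gg].min(0).round(),W[gg].max(0).round())
for n,(r0,r1,c0,c1) in dict(top=(130,240,265,390),side=(100,215,195,345)).items():
    im=np.load(n+"0.npz")["img"][r0:r1,c0:c1]; im=cv2.resize(im,None,fx=5,fy=5,interpolation=cv2.INTER_CUBIC); cv2.imwrite(f"pics/{n}crop.png",im[...,::-1])
```

```text
bench [364. 234.  -2.] pin [[ 407. -150.   57.]
 [ 407. -161.   58.]
 [ 403. -157.   56.]
 [ 400. -154.   53.]] cup [ 407. -479.    2.]
rim 145 ((616.7713623046875, -202.1029510498047), (257.8484191894531, 171.468505859375), 78.32664489746094)
lid 1212 [ 601.08694146 -338.46128033  115.06417282] [715.7716066  -73.78869579 252.85877958]
grey 7746 [nan nan nan] [nan nan nan]
top pin 27 [ 423.7 -168.9   52.5] [ 403. -263.   33.] [ 520. -144.   70.]
top grey 1092 [ 404. -300.    5.] [720.  49. 262.]
side pin 54 [ 417.9 -160.    38.4] [ 400. -264.   10.] [ 520. -141.   59.]
side grey 262 [ 461. -300.   11.] [522. -55.  64.]
```

View pics/topcrop.png

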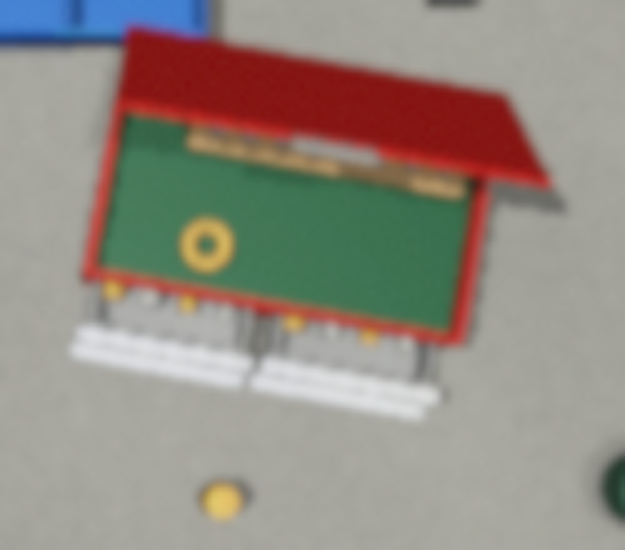

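View pics/sidecrop.png

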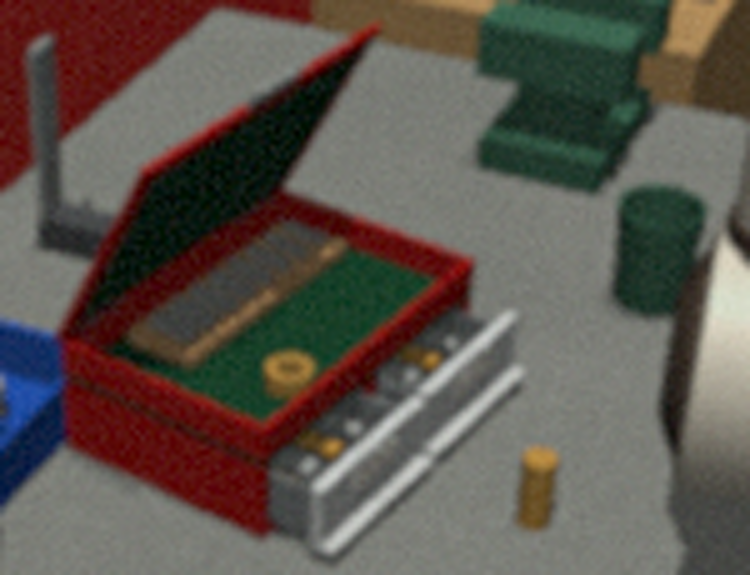

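The two crops show the drawers out by a similar, moderate amount. Drawer fronts run from crop (75,340) to (430,405) in the top view, the ring is in the tray, and the pin is clear in front of the middle. Next I'll refine these in the chest frame.

```bash
cat >> h.py <<'E'
def chestfit(W,hsv):
    box=(W[...,0]>480)&(W[...,0]<760)&(W[...,1]>-380)&(W[...,1]<-40)
    red=((hsv[...,0]<8)|(hsv[...,0]>172))&(hsv[...,1]>150)&(hsv[...,2]>60)
    return box,red
def tochest(P,C,yaw):
    c,s=np.cos(yaw),np.sin(yaw); d=P[...,:2]-C
    return np.stack([d[...,0]*c+d[...,1]*s,-d[...,0]*s+d[...,1]*c,P[...,2]],-1)
E
python3 - <<'E'
from h import *
np.set_printoptions(suppress=True,precision=1)
C=np.array([616.8,-202]);yaw=np.radians(-11.67)
for n in("top","side"):
    d=np.load(n+"0.npz");W=d["W"];hsv=cv2.cvtColor(d["img"],cv2.COLOR_RGB2HSV).astype(int)
    Q=tochest(W,C,yaw); 
    box,red=chestfit(W,hsv)
    rim=red&box&(Q[...,2]>75)&(Q[...,2]<100)
    # front drawers: light grey bright, top edge
    g=(hsv[...,1]<40)&(hsv[...,2]>165)&(Q[...,2]>35)&(Q[...,2]<72)&(Q[...,0]<-92)&(Q[...,0]>-200)&(abs(Q[...,1])<135)
    print(n,"grey",g.sum())
    for nm,sg in(("L",1),("R",-1)):
        q=Q[g&(Q[...,1]*sg>3)]
        print(nm,len(q),"mean",q.mean(0),"x pct",np.percentile(q[:,0],[2,10,50,90,98]),"y",np.percentile(q[:,1],[1,99]),"z",np.percentile(q[:,2],[2,50,98]),"slope deg",np.degrees(np.polyfit(q[:,1],q[:,0],1)[0]))
    # front rim strip & right/left extents
    fr=Q[rim&(Q[...,0]<-70)]; print("front rim",len(fr),fr.mean(0),"slope",np.degrees(np.polyfit(fr[:,1],fr[:,0],1)[0]), "x",np.percentile(fr[:,0],[2,50,98]),"y",np.percentile(fr[:,1],[1,99]))
    l=Q[red&box&(Q[...,2]>110)]
    if len(l)>50:
        A=np.polyfit(l[:,0],l[:,2],1); print("lid slope angle (rad)",np.arctan2(-A[0],1),"ext",np.percentile(l,[1,99],axis=0), "fit z at x=85:",np.polyval(A,85))
    p=(hsv[...,0]>12)&(hsv[...,0]<28)&(hsv[...,1]>110)&(W[...,2]>10)&(Q[...,0]<-180)&(Q[...,0]>-260)&(abs(Q[...,1])<60)
    print("pin",Q[p].mean(0),Q[p].min(0),Q[p].max(0))
E
```

```text
top grey 310
L 154 mean [-122.8   65.4   56.2] x pct [-130.4 -129.2 -123.3 -116.4 -114.7] y [  5.8 124. ] z [39.8 57.9 65. ] slope deg -0.5111592057158736
R 154 mean [-119.6  -66.1   55.9] x pct [-126.5 -125.5 -119.8 -113.4 -112.1] y [-126.7   -4.8] z [41.3 57.7 63.9] slope deg -0.9827314062454732
front rim 52 [-81.2   6.7  89.6] slope -0.7293656332863184 x [-85.7 -81.8 -70.5] y [-125.9  126.9]
lid slope angle (rad) 1.08388230759606 ext [[   4.6 -122.4  111.5]
 [  81.   129.1  250.2]] fit z at x=85: 104.38489464902142
pin [-217.5    4.8   52.9] [-226.5   -6.4   33.1] [-208.8   14.1   58.9]
side grey 101
L 55 mean [-124.1   66.5   60.8] x pct [-127.8 -127.1 -124.3 -121.  -120. ] y [  6.9 122.9] z [57.7 60.7 64.4] slope deg -0.8525858698479629
R 46 mean [-120.1  -68.2   60.6] x pct [-123.9 -123.1 -120.6 -116.4 -115.9] y [-123.8  -10.3] z [56.  60.5 63.5] slope deg -1.4721067498530283
front rim 224 [-81.6  16.5  84.9] slope -0.38389946108633694 x [-85.6 -81.9 -72.8] y [-122.3  129.9]
lid slope angle (rad) 1.106886969403588 ext [[   5.  -121.3  112.4]
 [  75.3  133.2  249.8]] fit z at x=85: 91.67812439548638
pin [-221.4    8.6   38.1] [-228.8   -8.4   10.1] [-209.1   16.6   58.7]
```

```bash
python3 -m jog '[0.4,-0.3,0,0,0,0.18,-1, 0.8,-0.61,0,0,0,0.358,-1, 0.8,-0.61,0,0,0,0.358,-1, 0.8,-0.61,0,0,0,0.358,-1, 0.8,-0.61,0,0,0,0.358,-1, 0.8,-0.61,0,0,0,0.358,-1, 0.8,-0.61,0,0,0,0.358,-1]'
cat >> h.py <<'E'
from scipy.spatial.transform import Rotation as Ro
C=np.array([616.8,-202]);YAW=-0.190
def goto(x,y,z,yaw=YAW,pitch=0):
    "fractions of full scale from the present pose to a chest-frame TCP pose, pointing down"
    s=sense();R0=Ro.from_euler("xyz",s["eef_rot"])
    c,sn=np.cos(YAW),np.sin(YAW)
    T=np.array([C[0]+x*c-y*sn,C[1]+x*sn+y*c,z])
    d=R0.inv().apply(T-np.array(s["tcp_pos"]))
    Rt=Ro.from_euler("z",yaw)*Ro.from_euler("y",pitch)*Ro.from_euler("x",np.pi)
    return np.r_[d/250,(R0.inv()*Rt).as_rotvec()/(np.pi/2)].round(3)
def here():
    s=sense();print("t",round(s["time"],2),"chest",tochest(np.array(s["tcp_pos"])[None],C,YAW)[0].round(1),"rot",np.round(s["eef_rot"],3),"F",np.round(s["ft_force"],1),"w",round(s["grip_width"],1))
E
python3 -c "
from h import *
here();print(goto(-165,65,214))"
```

```text
time: 0.8
tcp_pos: [340.1, -320.2, 214.4]
eef_rot: [3.141, 0.0, -0.188]
ft_force: [1.2, -0.6, -0.6]
grip_width: 37.9
t 0.8 chest [-249.4 -168.3  214.4] rot [ 3.141  0.    -0.188] F [ 1.2 -0.6 -0.6] w 37.9
[ 0.34  -0.933  0.001  0.     0.     0.001]
```

```bash
python3 -m jog '[0.34,-0.933,0,0,0,0,-1, 0.34,-0.933,0,0,0,0,-1, 0.34,-0.933,0,0,0,0,-1, 0.34,-0.933,0,0,0,0,-1, 0.34,-0.933,0,0,0,0,-1, 0.34,-0.933,0,0,0,0,-1, 0.34,-0.933,0,0,0,0,-1]'
python3 -m jog '[0,0,0.24,0,0,0,-1, 0,0,0.40,0,0,0,-1, 0,0,0.56,0,0,0,-1, 0,0,0.56,0,0,0,-1]'
python3 - <<'E'
from h import *
here();print(goto(-165,65,34))
f=cam("side");r=f["img"][90:240,170:370]
cv2.imwrite("pics/s1.png",cv2.resize(r,None,fx=4,fy=4,interpolation=cv2.INTER_CUBIC)[...,::-1])
E
```

```text
time: 1.5
tcp_pos: [467.5, -108.9, 214.3]
eef_rot: [3.141, 0.001, -0.19]
ft_force: [-0.2, -1.6, 0.7]
grip_width: 0.4
time: 1.9
tcp_pos: [462.1, -108.0, 69.1]
eef_rot: [-3.139, 0.012, -0.194]
ft_force: [-0.2, 1.1, 0.8]
grip_width: 0.6
t 1.9 chest [-169.7   63.    69.1] rot [-3.139  0.012 -0.194] F [-0.2  1.1  0.8] w 0.6
[ 0.02  -0.007  0.14  -0.002  0.008 -0.003]
```

View pics/s1.png

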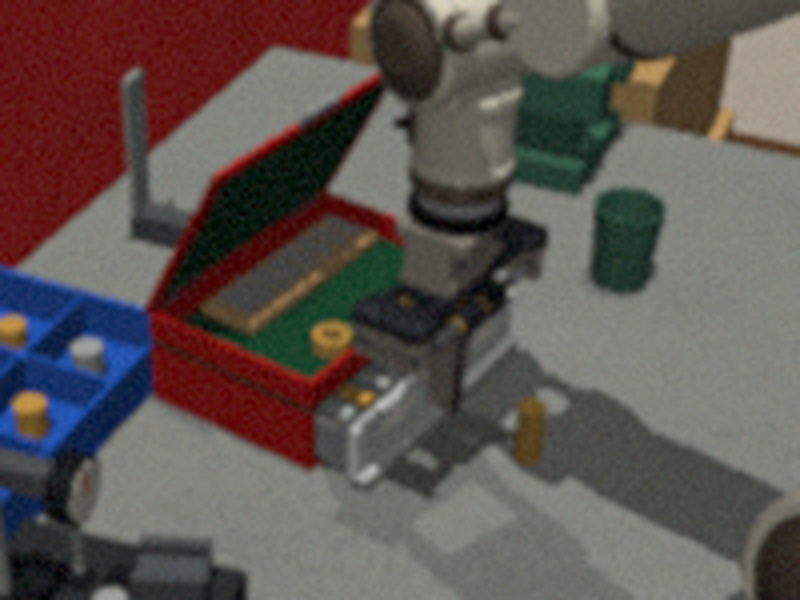

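The fingertips hang in front of the left drawer, clear of the pin at (530,430). I'll descend and approach slowly.

```bash
python3 -m jog '[0.01,-0.007,0.07,-0.002,0.008,-0.003,-1, 0.02,-0.007,0.14,-0.002,0.008,-0.003,-1, 0.02,-0.007,0.14,-0.002,0.008,-0.003,-1]'
python3 -m jog '[0.03,0,0,0,0,0,-1, 0.06,0,0,0,0,0,-1, 0.08,0,0,0,0,0,-1, 0.1,0,0,0,0,0,-1, 0.11,0,0,0,0,0,-1, 0.12,0,0,0,0,0,-1]'
python3 -m jog '[0.01,0,0,0,0,0,-1, 0.02,0,0,0,0,0,-1, 0.03,0,0,0,0,0,-1, 0.04,0,0,0,0,0,-1, 0.05,0,0,0,0,0,-1,0.06,0,0,0,0,0,-1]'
python3 -c "
from h import *
here();print(goto(-105,65,34))"
```

```text
time: 2.25
tcp_pos: [473.1, -108.7, 40.6]
eef_rot: [3.138, -0.013, -0.187]
ft_force: [-0.6, -0.6, -0.3]
grip_width: 0.5
time: 2.85
tcp_pos: [502.2, -112.8, 40.0]
eef_rot: [3.138, -0.012, -0.186]
ft_force: [-2.2, -0.3, 0.8]
grip_width: 0.7
time: 3.45
tcp_pos: [516.9, -115.5, 39.9]
eef_rot: [3.139, -0.012, -0.186]
ft_force: [-1.7, -0.5, -0.9]
grip_width: 0.6
t 3.45 chest [-114.5   66.1   39.9] rot [ 3.139 -0.012 -0.186] F [-1.7 -0.5 -0.9] w 0.6
[ 0.038  0.004  0.024  0.002 -0.008  0.003]
```

```bash
python3 -m jog '[0.005,0,0,0,0,0,-1, 0.01,0,0,0,0,0,-1, 0.015,0,0,0,0,0,-1, 0.019,0,0,0,0,0,-1, 0.022,0,0,0,0,0,-1,0.025,0,0,0,0,0,-1,0.025,0,0,0,0,0,-1]'
python3 -m jog '[0.003,0,0,0,0,0,-1, 0.006,0,0,0,0,0,-1, 0.009,0,0,0,0,0,-1, 0.012,0,0,0,0,0,-1]'
python3 -c "
from h import *
here()"
```

```text
time: 4.15
tcp_pos: [523.2, -116.7, 40.3]
eef_rot: [3.138, -0.013, -0.186]
ft_force: [-1.0, 1.8, -1.1]
grip_width: 0.5
time: 4.55
tcp_pos: [526.0, -117.2, 40.3]
eef_rot: [3.139, -0.013, -0.186]
ft_force: [-1.5, 0.5, -0.7]
grip_width: 0.6
t 4.55 chest [-105.1   66.1   40.3] rot [ 3.139 -0.013 -0.186] F [-1.5  0.5 -0.7] w 0.6
```

```bash
python3 -m jog '[0.003,0,0,0,0,0,-1, 0.006,0,0,0,0,0,-1, 0.009,0,0,0,0,0,-1, 0.012,0,0,0,0,0,-1]'|grep -E "pos|force"
python3 -c "
from h import *
here()
f=cam('side');r=f['img'][110:230,190:350]
cv2.imwrite('pics/s2.png',cv2.resize(r,None,fx=5,fy=5,interpolation=cv2.INTER_CUBIC)[...,::-1])"
```

```text
tcp_pos: [526.7, -117.4, 40.2]
ft_force: [-12.7, 2.0, 8.4]
t 4.95 chest [-104.5   66.1   40.2] rot [ 3.139 -0.006 -0.185] F [-12.7   2.    8.4] w 0.4
```

View pics/s2.png

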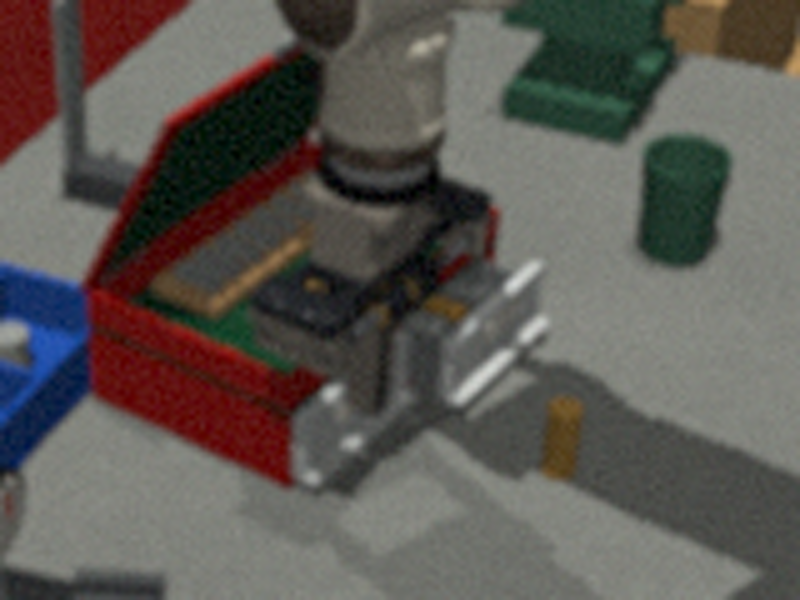

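The left drawer is home: a hard stop at TCP x −104.5, and the picture shows its front flush. The right drawer is still out and the pin stands at (562,435). I'll back off, rise, and shift to the right drawer.

```bash
python3 -m jog '[-0.05,0,0,0,0,0,-1, -0.15,0,0,0,0,0,-1, -0.22,0,-0.1,0,0,0,-1, -0.22,0.15,-0.16,0,0,0,-1, -0.22,0.3,-0.16,0,0,0,-1, -0.22,0.45,-0.16,0,0,0,-1, -0.22,0.52,-0.16,0,0,0,-1, -0.22,0.52,-0.16,0,0,0,-1]'
python3 -c "
from h import *
here();print(goto(-160,-65,40))"
```

```text
time: 5.8
tcp_pos: [451.1, -238.2, 81.1]
eef_rot: [3.136, -0.016, -0.189]
ft_force: [-0.0, 0.7, -0.4]
grip_width: 0.4
t 5.8 chest [-155.9  -66.8   81.1] rot [ 3.136 -0.016 -0.189] F [-0.   0.7 -0.4] w 0.4
[-0.019 -0.008  0.164  0.003 -0.01   0.001]
```

```bash
python3 -m jog '[-0.015,-0.008,0.08,0.003,-0.01,0,-1, -0.015,-0.008,0.164,0.003,-0.01,0,-1, -0.015,-0.008,0.164,0.003,-0.01,0,-1]'|grep pos
python3 -m jog '[0.03,0,0,0,0,0,-1, 0.05,0,0,0,0,0,-1, 0.07,0,0,0,0,0,-1, 0.09,0,0,0,0,0,-1, 0.1,0,0,0,0,0,-1, 0.11,0,0,0,0,0,-1, 0.12,0,0,0,0,0,-1,0.13,0,0,0,0,0,-1]'|grep -E "pos|force"
python3 -m jog '[0.01,0,0,0,0,0,-1, 0.02,0,0,0,0,0,-1, 0.03,0,0,0,0,0,-1, 0.035,0,0,0,0,0,-1]'|grep -E "pos|force"
python3 -c "
from h import *
here();print(goto(-104.5,-65,40))"
```

```text
tcp_pos: [446.3, -230.5, 36.6]
tcp_pos: [479.5, -238.8, 38.8]
ft_force: [-1.1, 0.0, 1.0]
tcp_pos: [488.3, -240.5, 38.8]
ft_force: [-1.4, 0.2, 1.4]
t 7.3 chest [-118.9  -62.1   38.8] rot [-3.14e+00  3.00e-03 -1.86e-01] F [-1.4  0.2  1.4] w 0.5
[ 0.058  0.012 -0.005 -0.001  0.002  0.003]
```

```bash
python3 -m jog '[0.008,0,0,0,0,0,-1, 0.016,0,0,0,0,0,-1, 0.024,0,0,0,0,0,-1, 0.03,0,0,0,0,0,-1, 0.035,0,0,0,0,0,-1, 0.04,0,0,0,0,0,-1, 0.043,0,0,0,0,0,-1, 0.046,0,0,0,0,0,-1]'|grep -E "pos|force"
python3 -m jog '[0.003,0,0,0,0,0,-1, 0.006,0,0,0,0,0,-1, 0.009,0,0,0,0,0,-1, 0.012,0,0,0,0,0,-1]'|grep -E "pos|force"
python3 -c "
from h import *
here()"
```

```text
tcp_pos: [499.5, -242.6, 38.8]
ft_force: [-2.0, -0.4, 0.8]
tcp_pos: [502.4, -243.1, 38.8]
ft_force: [-2.2, 0.3, 0.0]
t 8.5 chest [-104.6  -62.    38.8] rot [-3.14e+00  3.00e-03 -1.86e-01] F [-2.2  0.3  0. ] w 0.2
```

```bash
python3 -m jog '[0.003,0,0,0,0,0,-1, 0.006,0,0,0,0,0,-1, 0.009,0,0,0,0,0,-1]'|grep -E "pos|force"
python3 -c "
from h import *
here()"
```

```text
tcp_pos: [502.5, -243.2, 38.8]
ft_force: [-12.4, 0.9, 8.8]
t 8.8 chest [-104.4  -62.    38.8] rot [-3.14   0.008 -0.185] F [-12.4   0.9   8.8] w 0.2
```

Both drawers are at their hard stops. I'll back off and rise above the lid.

```bash
python3 -m jog '[-0.05,0,0,0,0,0,-1, -0.15,0,0,0,0,0,-1, -0.24,0,-0.1,0,0,0,-1, -0.24,0,-0.28,0,0,0,-1, -0.24,0,-0.46,0,0,0,-1, -0.24,0,-0.64,0,0,0,-1, -0.24,0,-0.82,0,0,0,-1, -0.24,0,-1,0,0,0,-1]'|grep pos
python3 - <<'E'
from h import *
here();print(goto(-160,0,320),goto(60,0,320))
for n in("top","side"):
    f=cam(n);Q=tochest(cloud(f),C,YAW);hsv=cv2.cvtColor(f["img"],cv2.COLOR_RGB2HSV).astype(int)
    save(f,n+"3.png")
    g=(hsv[...,1]<45)&(hsv[...,2]>150)&(Q[...,2]>48)&(Q[...,2]<72)&(Q[...,0]<-80)&(Q[...,0]>-140)&(abs(Q[...,1])<130)
    for s in(1,-1):
        q=Q[g&(Q[...,1]*s>5)]; print(n,s,len(q),np.median(q,0).round(1) if len(q) else "")
    r=((hsv[...,0]<8)|(hsv[...,0]>172))&(hsv[...,1]>150)&(Q[...,2]>115)&(Q[...,0]>-60)&(Q[...,0]<90)&(abs(Q[...,1])<135)
    l=Q[r]
    if len(l)>30: A=np.polyfit(l[:,2],l[:,0],1); print("lid",len(l),np.pi/2-np.arctan(-A[0]),"x at z=225",np.polyval(A,225),"zmax",l[:,2].max())
E
```

```text
tcp_pos: [446.6, -232.6, 291.2]
t 9.6 chest [-161.3  -62.2  291.2] rot [-3.14e+00  1.00e-03 -1.86e-01] F [ 0.6 -1.  -0.6] w 0.6
[ 0.006 -0.249 -0.115 -0.001  0.001  0.003] [ 0.886 -0.245 -0.116 -0.001  0.001  0.003]
top 1 121 [-90.7  66.2  60. ]
top -1 108 [-90.2 -56.7  59.7]
lid 1214 1.0864022848054986 x at z=225 21.313326834156683 zmax 252.27377142466628
side 1 69 [-90.5  70.3  60.6]
side -1 54 [-89.  -66.1  60.3]
lid 197 1.0982997314756167 x at z=225 18.56484653355848 zmax 251.84188617602828
```

```bash
python3 -m jog '[0,-0.1,-0.12,0,0,0,-1, 0,-0.2,-0.12,0,0,0,-1, 0.15,-0.245,-0.12,0,0,0,-1, 0.35,-0.245,-0.12,0,0,0,-1, 0.55,-0.245,-0.12,0,0,0,-1, 0.75,-0.245,-0.12,0,0,0,-1, 0.886,-0.245,-0.12,0,0,0,-1, 0.886,-0.245,-0.12,0,0,0,-1]'|grep -E "pos|rot|force"
python3 -c "
from h import *
here();print(goto(60,0,230))"
```

```text
tcp_pos: [677.9, -213.6, 313.0]
eef_rot: [-3.138, 0.007, -0.185]
ft_force: [-0.0, 1.0, -0.9]
t 10.5 chest [6.22e+01 2.00e-01 3.13e+02] rot [-3.138  0.007 -0.185] F [-0.   1.  -0.9] w 0.4
[-0.006  0.002  0.332 -0.002  0.005  0.003]
```

```bash
python3 -m jog '[-0.006,0,0.12,0,0,0,-1, -0.006,0,0.24,0,0,0,-1, -0.006,0,0.332,0,0.004,0,-1, -0.006,0,0.332,0,0.004,0,-1]'|grep -E "pos|force"
python3 -m jog '[-0.03,0,0,0,0,0,-1, -0.05,0,0,0,0,0,-1, -0.07,0,0,0,0,0,-1, -0.08,0,0,0,0,0,-1, -0.09,0,0,0,0,0,-1, -0.1,0,0,0,0,0,-1]'|grep -E "pos|force"
python3 -c "
from h import *
here();print(goto(6,0,211),goto(-16,0,191))
f=cam('side');r=f['img'][70:220,170:370]
cv2.imwrite('pics/s4.png',cv2.resize(r,None,fx=4,fy=4,interpolation=cv2.INTER_CUBIC)[...,::-1])"
```

```text
tcp_pos: [671.0, -211.9, 230.7]
ft_force: [-1.1, 0.1, -0.5]
tcp_pos: [649.0, -208.7, 235.7]
ft_force: [-0.8, 0.1, 0.0]
t 11.5 chest [ 32.9  -0.5 235.7] rot [-3.14  -0.004 -0.186] F [-0.8  0.1  0. ] w 0.3
[-0.108 -0.002  0.098 -0.001 -0.002  0.003] [-0.196 -0.003  0.178 -0.001 -0.002  0.003]
```

View pics/s4.png

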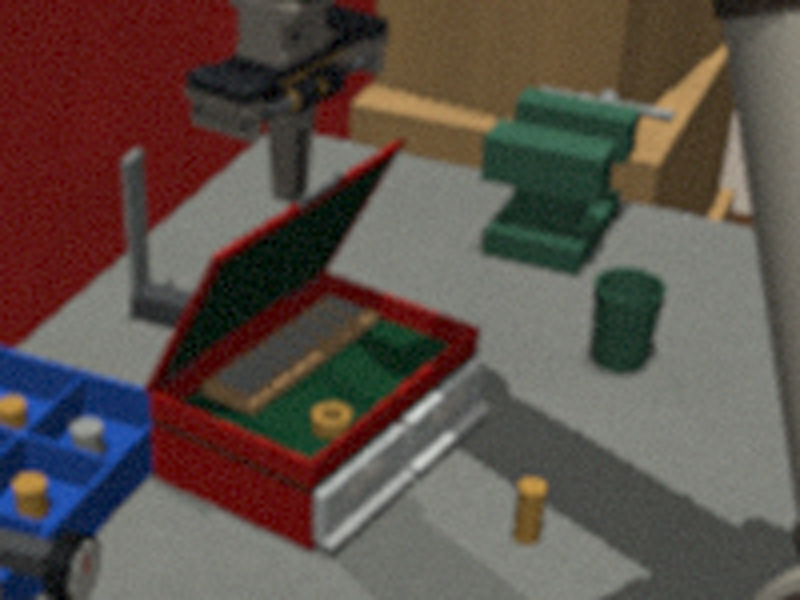

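Both drawer fronts are flush, and the fingertips are just behind the lid's free edge at (290,190). I'll start closing the lid along its arc.

```bash
python3 -m jog '[-0.015,0,0.015,0,0,0,-1, -0.03,0,0.03,0,0,0,-1, -0.045,0,0.042,0,0,0,-1, -0.06,0,0.055,0,0,0,-1, -0.075,0,0.068,0,0,0,-1, -0.09,0,0.082,0,0,0,-1, -0.108,0,0.098,0,0,0,-1]'|grep -E "pos|force"
python3 -c "
from h import *
here();print(goto(-16,0,191))"
```

```text
tcp_pos: [622.4, -203.6, 210.6]
ft_force: [0.7, 0.4, 1.6]
t 12.25 chest [  5.8  -0.5 210.6] rot [-3.14e+00 -3.00e-03 -1.86e-01] F [0.7 0.4 1.6] w 0.4
[-0.087 -0.002  0.078 -0.001 -0.002  0.003]
```

```bash
python3 -m jog '[-0.014,0,0.012,0,0,0,-1, -0.028,0,0.024,0,0,0,-1, -0.042,0,0.037,0,0,0,-1, -0.056,0,0.05,0,0,0,-1, -0.072,0,0.064,0,0,0,-1, -0.087,0,0.078,0,0,0,-1]'|grep -E "pos|force"
python3 -m jog '[-0.012,0,0.014,0,0,0,-1, -0.024,0,0.029,0,0,0,-1, -0.036,0,0.045,0,0,0,-1, -0.048,0,0.062,0,0,0,-1, -0.06,0,0.079,0,0,0,-1, -0.072,0,0.096,0,0,0,-1]'|grep -E "pos|force"
python3 -c "
from h import *
here();print(goto(-47,0,140),goto(-53,0,118))"
```

```text
tcp_pos: [601.2, -199.6, 190.7]
ft_force: [2.6, -0.5, 1.6]
tcp_pos: [583.6, -196.2, 166.7]
ft_force: [1.8, -0.5, 0.9]
t 13.45 chest [-33.6  -0.6 166.7] rot [-3.14  -0.004 -0.186] F [ 1.8 -0.5  0.9] w 1.0
[-0.054 -0.002  0.107 -0.001 -0.002  0.003] [-0.078 -0.002  0.195 -0.001 -0.002  0.003]
```

```bash
python3 -m jog '[-0.009,0,0.015,0,0,0,-1, -0.018,0,0.032,0,0,0,-1, -0.027,0,0.05,0,0,0,-1, -0.036,0,0.068,0,0,0,-1, -0.045,0,0.087,0,0,0,-1, -0.054,0,0.107,0,0,0,-1]'|grep -E "pos|force"
python3 -m jog '[-0.005,0,0.015,0,0,0,-1, -0.01,0,0.03,0,0,0,-1, -0.015,0,0.045,0,0,0,-1, -0.019,0,0.06,0,0,0,-1, -0.022,0,0.075,0,0,0,-1, -0.024,0,0.088,0,0,0,-1]'|grep -E "pos|force"
python3 -c "
from h import *
here();print(goto(-55,0,100))"
```

```text
tcp_pos: [570.4, -193.7, 139.9]
ft_force: [2.4, -0.0, 1.9]
tcp_pos: [564.5, -192.6, 117.9]
ft_force: [0.2, 0.3, 2.4]
t 14.65 chest [-53.1  -0.6 117.9] rot [-3.14e+00 -3.00e-03 -1.86e-01] F [0.2 0.3 2.4] w 0.3
[-0.008 -0.002  0.072 -0.001 -0.002  0.003]
```

```bash
python3 -m jog '[-0.002,0,0.01,0,0,0,-1, -0.004,0,0.02,0,0,0,-1, -0.005,0,0.03,0,0,0,-1, -0.006,0,0.04,0,0,0,-1, -0.007,0,0.05,0,0,0,-1, -0.008,0,0.06,0,0,0,-1, -0.008,0,0.066,0,0,0,-1, -0.008,0,0.072,0,0,0,-1]'|grep -E "pos|force"
python3 -m jog '[0,0,0.004,0,0,0,-1, 0,0,0.007,0,0,0,-1, 0,0,0.01,0,0,0,-1, 0,0,0.013,0,0,0,-1]'|grep -E "pos|force"
python3 -c "
from h import *
here()"
```

```text
tcp_pos: [562.4, -192.2, 100.0]
ft_force: [-1.0, -0.6, 2.5]
tcp_pos: [562.8, -192.1, 97.0]
ft_force: [-1.3, -1.0, 2.4]
t 15.85 chest [-54.9  -0.5  97. ] rot [-3.14e+00 -3.00e-03 -1.86e-01] F [-1.3 -1.   2.4] w 0.3
```

```bash
python3 -m jog '[0,0,0.003,0,0,0,-1, 0,0,0.006,0,0,0,-1, 0,0,0.009,0,0,0,-1]'|grep -E "pos|force"
python3 -m jog '[0,0,0.002,0,0,0,-1, 0,0,0.003,0,0,0,-1]'|grep -E "pos|force"
```

```text
tcp_pos: [562.9, -192.2, 96.3]
ft_force: [-6.9, 2.5, 13.7]
tcp_pos: [562.9, -192.1, 96.3]
ft_force: [-7.8, 3.3, 15.5]
```

Hard stop reached, with the lid face at 96 mm. I'll lift off and check everything.

```bash
python3 -m jog '[0,0,-0.03,0,0,0,-1, 0,0,-0.15,0,0,0,-1, 0,0,-0.33,0,0,0,-1, -0.15,0,-0.5,0,0,0,-1, -0.35,0,-0.5,0,0,0,-1, -0.55,0,-0.5,0,0,0,-1, -0.75,0,-0.5,0,0,0,-1, -0.85,0,-0.5,0,0,0,-1]'|grep -E "pos|force"
python3 -m jog '[0,0.2,0,0,0,0,-1, 0,0.4,0,0,0,0,-1, 0,0.6,0,0,0,0,-1,0,0.8,0,0,0,0,-1,0,0.8,0,0,0,0,-1,0,0.8,0,0,0,0,-1]'|grep -E "pos|force"
python3 - <<'E'
from h import *
here()
for n,(r0,r1,c0,c1) in dict(top=(110,260,180,430),side=(70,310,120,370)).items():
    f=cam(n);Q=tochest(cloud(f),C,YAW);hsv=cv2.cvtColor(f["img"],cv2.COLOR_RGB2HSV).astype(int)
    b=(hsv[...,1]<45)&(hsv[...,2]>150)&(Q[...,2]>48)&(Q[...,2]<72)&(Q[...,0]<-80)&(Q[...,0]>-140)&(abs(Q[...,1])<130)
    for s in(1,-1):
        q=Q[b&(Q[...,1]*s>5)]; print(n,s,len(q),np.median(q,0).round(1) if len(q) else "")
    l=(abs(Q[...,0])<75)&(abs(Q[...,1])<115)&(Q[...,2]>50); l=Q[l]; A=np.polyfit(l[:,0],l[:,2],1); print("lid z",np.median(l[:,2]).round(1),"slope rad",A[0].round(4))
    p=(hsv[...,0]>12)&(hsv[...,0]<28)&(hsv[...,1]>110)&(Q[...,2]>10)&(Q[...,0]<-180)&(Q[...,0]>-260)&(abs(Q[...,1])<60)
    print("pin",p.sum(),Q[p].mean(0).round(1))
    o=np.load(n+"0.npz");Q0=tochest(o["W"],C,YAW);h0=cv2.cvtColor(o["img"],cv2.COLOR_RGB2HSV).astype(int)
    p=(h0[...,0]>12)&(h0[...,0]<28)&(h0[...,1]>110)&(Q0[...,2]>10)&(Q0[...,0]<-180)&(Q0[...,0]>-260)&(abs(Q0[...,1])<60)
    print("pin before",Q0[p].mean(0).round(1))
    cv2.imwrite(f"pics/{n}5.png",cv2.resize(f["img"][r0:r1,c0:c1],None,fx=2.4,fy=2.4,interpolation=cv2.INTER_CUBIC)[...,::-1])
E
```

```text
tcp_pos: [351.5, -152.1, 217.8]
ft_force: [-0.6, 0.0, -0.4]
tcp_pos: [316.4, -350.1, 217.7]
ft_force: [0.5, -0.2, -0.5]
t 17.75 chest [-267.  -202.2  217.7] rot [-3.139e+00 -3.000e-03 -1.880e-01] F [ 0.5 -0.2 -0.5] w 0.4
top 1 67 [-93.   72.7  58.1]
top -1 60 [-92.8 -76.3  59.6]
lid z 95.7 slope rad 0.0023
pin 32 [-217.4    7.9   53.5]
pin before [-217.5    7.8   52.9]
side 1 49 [-91.   74.3  60.1]
side -1 31 [-90.7 -76.8  60.7]
lid z 97.6 slope rad -0.0
pin 81 [-221.4   12.    38. ]
pin before [-221.2   11.7   38.1]
```

View pics/side5.png

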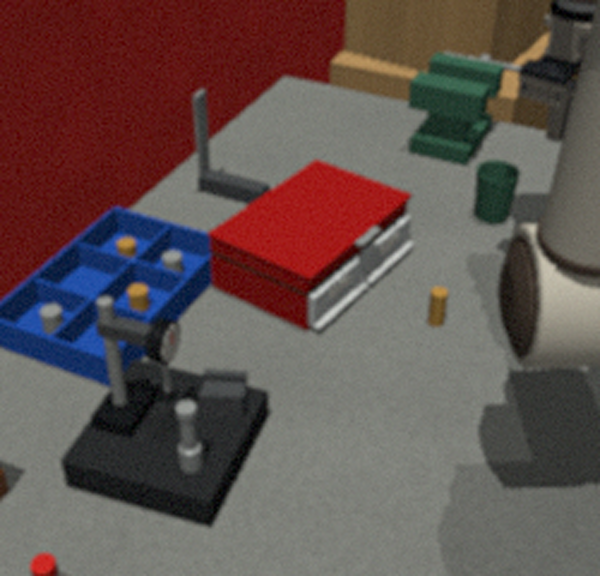

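The lid is flat (310,215), both drawers are flush, and the pin (438,305), cup and gauges are undisturbed. I'm handing in the job.

```bash
python3 -c "
from workcell import *
print(close_job())"
```

```text
the job is handed in; nothing more can be done
None
```

The chest is closed and the job is handed in, at about 18 s of the 61 s allowed. With the fingers shut, I pushed the left drawer home, then the right. After that I brought the lid down along its hinge arc and moved the arm clear.

- **Drawers:** each reached its hard stop at a force of about 15 N. Both cameras then showed the two fronts level with each other, within 4 mm of the home position and consistent with it.
- **Lid:** it reached its stop at about 18 N, the highest force I read. It lies flat to within 0.002 rad, with its top at 96–98 mm against the 96 mm given.
- **Other things:** the setting pin is within 0.6 mm of where it stood. The cup and the gauges on the granite plate look undisturbed. The screwdriver and most of the oil bottle were outside the final picture, but the arm never went near them. The ring gauge is now under the lid; it looked undisturbed in the tray just before I shut it.

No check failed or disagreed.

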